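# Put the jar on the roller mill and start it

### The job

The steel jar with the two rubber tyres is loaded and closed, standing on the bench. Lay it on its side on the two rollers of the mill, between the end housings, and let go of it there, without ever dropping it or knocking it over; then start the mill by flipping its bat toggle from off, where it leans towards the robot, over to its other side. Leave the other things on the bench where they are.

Things in the scene. Friction and masses are not known exactly. Their poses are not given: they have to be found in the camera images.
- jar_center (a point): Middle of the loaded steel jar. Its z axis runs along the jar from foot to lid. 100 mm long: body 52 mm across; the top 12 mm is a screw lid 48 mm across. Black rubber tyres 56 mm across, 10 mm wide, begin 27 mm either side of this point: grip the bare steel between. 0.5 to 0.75 kg, balanced near here. Starts upright, this point 50 mm up. Lying on its tyres it is 28 mm up and does not roll by itself.
- bay (a point): Where the jar's middle belongs, lying on the rollers, either way round; 97 mm above the bench. y runs along the rollers to the motor housing, x across them away from the robot, z up. Two rubber rollers 20 mm thick, axes 22 mm either side of this point in x and 31 mm below it; they do not turn here. The bay is 134 mm long in y (centred), closed at both ends by housings, open above, in front and behind.
- mill: Roller mill, fixed to the bench; origin on the bench straight under the bay point, axes the same. End housings are 128 mm high, 31 mm above the jar's axis, so the jar goes in from straight above. Bearing housing: y = -67 to -95 mm, 104 mm deep in x. Motor housing: y = 67 to 167 mm, x = -75 to 75 mm; its front slopes from 128 mm high at x = -15 mm to 108 mm at x = -75 mm: the control panel.
- speed_dial (a point): Top of the black speed dial on the flat top of the motor housing, behind the panel: fixed, 28 mm across, 16 mm high, top 144 mm above the bench. Not needed.
- toggle_tip (a point): Tip of the steel bat of the power switch, in the middle of the sloping panel. The bat is a round lever that swings about an axis along the rollers (the mill's y); its own z axis runs from pivot to tip. This point is 21 mm from the pivot; 4 mm thick at the pivot, 7.6 mm near the tip; 6 mm bushing under it. Around it at this height there is free room in front, to the robot's side.
- toggle (a joint): Angle of the bat, rad. 0 = off: it leans 36 deg from upright to the mill's -x (to the robot). 0.60 = on: about upright (1 deg). A snap switch, over centre at 0.30: it springs to the nearer end. About 3.5 N across the tip starts it, less further on. From off to on the tip goes 12 mm to +x and 4 mm up. A push straight along its length jams it: push across it.
- glass_jar: Clear plain jar with a metal cap and no tyres, 60 mm across, 85 mm high, standing; origin at its underside. Leave it.
- spray_can: Aluminium spray can, 60 mm across, 170 mm high, standing; origin at its underside. Leave it.
- nut_tray: Low black plastic tray of nuts, 130 x 90 x 30 mm; origin at its underside. Leave it.
- screwdriver: Screwdriver lying on the bench, about 200 mm long; origin at its underside. Leave it.

How it is judged:
On the way:
1. the jar lies on both rollers between the housings, released and still, with the switch still off (x of jar_center in the frame of bay between -0.006 and 0.006 m and y of jar_center in the frame of bay between -0.02 and 0.02 m and z of jar_center in the frame of bay between -0.006 and 0.006 m and angle between the z axis of jar_center and the y axis of bay, either way round below 0.12 rad and contact force between the fingers and jar below 0.1 N and linear speed of jar below 0.02 m/s and value of joint toggle below 0.15 rad), for 0.2 s.
At the end, for the whole second after the job is handed in: The jar lies at rest on both rollers between the end housings, either way round (its middle within 6 mm of the bay point across the rollers and in height, 20 mm along them, its axis within 0.12 rad of theirs), and the bat toggle stands in its on position (joint above 0.50 rad) (x of jar_center in the frame of bay between -0.006 and 0.006 m and y of jar_center in the frame of bay between -0.02 and 0.02 m and z of jar_center in the frame of bay between -0.006 and 0.006 m and angle between the z axis of jar_center and the y axis of bay, either way round below 0.12 rad and linear speed of jar below 0.02 m/s and value of joint toggle above 0.5 rad); the robot touches nothing.
It fails at once if the jar is dropped or knocked over (it falls, out of the fingers, faster than 0.35 m/s: a drop of over 6 mm) (contact force between the fingers and jar below 0.1 N and linear speed of jar above 0.35 m/s).
It fails at once if a bystander is moved by more than 30 mm (distance of any of glass_jar, spray_can, nut_tray, screwdriver from where it was at the start of the episode above 0.03 m).
It also fails if it takes over 56 s, if anything falls off the work surface, if the arm or the gripper's body presses on something with over 40 N, if the wrist force passes 120 N, or if a joint passes its speed limit or range.

### The arm

A 7-joint arm with a two-finger parallel gripper is mounted at the origin on the work surface. World frame = base frame: x ahead of the robot, y to its left, z up, the work surface at z = 0. Lengths are in m, angles in rad, forces in N, time in s.
With the tool pointing down it reaches from about 0.425 to 0.925 m from the base axis. Payload 6.8 kg.
Tool frame: the origin (TCP) lies on the centre line of the jaws, within the pads' length; the fingertips stand 19 mm ahead of it and the grasp point (between the pads) is the TCP (bot.tcp_to_tips is the distance from the TCP to the fingertips, in m); x points along the fingers, y is the direction in which the jaws open and shut, and the axes are right-handed (so a half turn about x gives the same grasp; the last joint's range is limited). The gripper opens to 85 mm and grips with 20 to 120 N. Pads are 22 mm wide; open, the fingers measure 114 mm over their backs; the gripper's body (76 mm by 85 mm) begins 54 mm behind the grasp point. The pads swing forward as they close: fully open they stand 13 mm farther back than shut.
Start: joints at [1.023, 0.477, 0.022, 1.555, -0.011, 1.109, -0.083], TCP at [0.287, -0.611, 0.22] pointing down, gripper open.
Joint ranges: [-2.96, 2.96], [-0.34, 2.1], [-1.41, 1.46], [0.24, 2.44], [-1.37, 4.51], [0.17, 1.92], [-2.96, 2.96]. Speed limits (rad/s): [2.39, 2.39, 3.14, 3.14, 3.14, 3.14, 3.14].

### API

Orientations are given as a unit quaternion [w, x, y, z].
In Python, from station import status, eyes, bot gives the robot as it stands.
- The arm moves only by the tool apply_moves, never from a script. Its arguments are lists of equal length, an entry for each row: "travel": the shift along the tool's x, y, z in cm, a list of three; "turn": the turn, a rotation vector about the tool's x, y, z in rad, a list of three; "grip": the closure, from 0 (fully open) to 1 (shut). In form: {"travel": [[tx, ty, tz], ...], "turn": [[wx, wy, wz], ...], "grip": [grip, ...]}. A call has 1 to 8 rows; each row shifts and turns the pose as measured when the row begins, along the tool's axes as they then stand; what a row does not reach is not made up. A row lasts 1/12 s, in which the tool goes at most 41.7 mm and 7.16 degrees, less where a joint would pass 70% of its speed; a pose out of reach is approached as far as the arm can. A call is refused whole if a number of a shift passes 4.17 or a number of a turn 0.125, either way. A call with a gripper value outside its range is refused whole. The fingers move at their own pace and stop on an object; "newtons" is the grip in N (left out, the last holds). Time passes only in rows, so rows that do not move let the fingers close. It gives the time, the measured TCP pose, the force and the opening at its end, in the units of the state.
- status.get_obs(): the state, without advancing time (a new reading comes with each control period).
- eyes.read_camera(name): name is "scene" or "top" or "wrist"; returns the picture (420x560x3 uint8, red, green, blue); there is no depth.
- eyes.calibration(name): a dict with "intrinsics" (3x3 intrinsics, pixels), "distortion" ([k1, k2, p1, p2, k3] as OpenCV has them; the pictures are not rectified), "xyz" and "attitude" of the camera in the world; the wrist camera has in their place "T_tool_cam" (4x4, takes a point from camera to tool coordinates, whose origin is the TCP and whose axes are the tool frame's). Camera axes: x right, y down, z forward; pixel columns grow to the right and rows downward; lengths in m; the calibration is good to about 2 mm. A picture is of the moment at which its call begins: read the wrist's pose just before it. calibration takes no time and is no camera call.
- bot.hand_in(): hands the job in, once; it reports no verdict.
Trained networks look in the newest picture that a camera, given by its name, has taken for a name from the list of things; names that differ only in an ending like _2 or _b are one class to them, and where a whole thing is asked for, a point or a joint stands for the part that bears it (a point fixed in the world has none). Each returns a list of dicts, best first, with "score" (0 to 1); they miss things now and then, are a little off and sometimes report something else, mostly with a low value. They report only what shows in the picture. A call takes as long as a camera call.
- eyes.masks_of(thing, camera): "region" (420x560 bool, what is visible of it) and "rect" ([left, top, right, bottom] in pixels, round what is visible of it).
The state is a dict: "t": time; "q": joint angles; "joint_vel": joint speeds; "joint_torque": joint torques, N m; "eef_pos": TCP position; "tool_rot": TCP orientation; "contact_force": force on the tool from outside, world axes, zero at the start; "torque": the same for the moment, N m; "gripper_width": opening from 0.0 (shut) to 1.0 (fully open).
Only numpy, scipy, OpenCV 4.12 (cv2) and the standard library are available. Lean on these libraries where they do the work, as an engineer would, in place of code of your own. Each camera call takes 0.05 s, during which the arm holds its last target. There are 200 camera calls.

## Working session

There is one attempt and no reset: what is moved stays moved. The work goes in short steps, Python scripts to look and compute and a tool call to move; the robot and the scene stay as the last step left them, time stands still between calls to the robot, and variables do not carry over. Pictures are saved under pics/ and viewed, about 8 in all and at most 12, crops included, and the job is handed in when it is done.

Besides the shell and the picture viewer there is one more tool, called as name(argument=value, ...) on one line, values as JSON. apply_moves: Moves the arm, as the interface text tells. Its arguments: {"type":"object","properties":{"travel":{"type":"array"},"turn":{"type":"array"},"grip":{"type":"array"},"newtons":{"type":"number"}},"required":["travel","turn","grip"]}

```bash
ls; mkdir -p pics
cat > h.py <<'E'
import numpy as np, cv2
from scipy.spatial.transform import Rotation as R
from station import status, eyes, bot
def rot(q): return R.from_quat(np.r_[q[1:],q[0]])
def cam(name,obs=None):
    c=eyes.calibration(name); K=np.array(c["intrinsics"]); D=np.array(c["distortion"],float)
    if name=="wrist":
        o=obs or status.get_obs(); T=np.eye(4); T[:3,:3]=rot(o["tool_rot"]).as_matrix(); T[:3,3]=o["eef_pos"]
        T=T@np.array(c["T_tool_cam"])
    else:
        T=np.eye(4); a=np.array(c["attitude"]); T[:3,:3]=a if a.shape==(3,3) else rot(a).as_matrix(); T[:3,3]=c["xyz"]
    return K,D,T
def onplane(C,uv,z):
    K,D,T=C; p=cv2.undistortPoints(np.array(uv,float).reshape(-1,1,2),K,D).reshape(-1,2)
    d=np.c_[p,np.ones(len(p))]@T[:3,:3].T; return T[:3,3]+d*((z-T[2,3])/d[:,2])[:,None]
def proj(C,P):
    K,D,T=C; Q=(np.array(P,float).reshape(-1,3)-T[:3,3])@T[:3,:3]
    return cv2.projectPoints(Q,np.zeros(3),np.zeros(3),K,D)[0].reshape(-1,2)
def save(n,im): cv2.imwrite(f"pics/{n}.png",im[:,:,::-1])
E
python3 - <<'E'
from h import *
o=status.get_obs(); print(o["eef_pos"],o["tool_rot"],o["t"],bot.tcp_to_tips)
for n in("top","scene"):
    im=eyes.read_camera(n); save(n,im); C=cam(n); print(n,C[2].round(3).tolist())
    for t in("jar_center","mill","toggle_tip","speed_dial","glass_jar","spray_can","nut_tray","screwdriver"):
        for m in eyes.masks_of(t,n)[:2]:
            ys,xs=np.nonzero(m["region"]); print(t,round(m["score"],2),np.round(m["rect"]),xs.mean().round(1),ys.mean().round(1),len(xs))
a=cv2.imread("pics/top.png");b=cv2.imread("pics/scene.png")
E
```

```text
pics
[ 0.28709539 -0.61021475  0.21924887] [-0.15363192 -0.68989715 -0.15485606  0.69025992] 0.0 0.019
top [[-0.001, -0.993, 0.119, 0.369], [-1.0, 0.002, 0.009, 0.015], [-0.009, -0.119, -0.993, 1.26], [0.0, 0.0, 0.0, 1.0]]
jar_center 0.79 [418. 187. 442. 208.] 427.3 197.7 417
mill 0.8 [177. 180. 275. 244.] 222.6 213.0 4838
speed_dial 0.98 [174. 181. 275. 243.] 222.5 213.1 4885
speed_dial 0.33 [416. 190. 440. 209.] 426.8 197.9 445
glass_jar 0.68 [175. 181. 274. 244.] 222.3 213.0 4915
glass_jar 0.6 [330. 224. 354. 243.] 342.7 232.1 327
spray_can 0.81 [335. 147. 359. 180.] 346.1 163.5 592
nut_tray 0.9 [400. 265. 439. 313.] 418.9 286.5 1447
nut_tray 0.68 [336. 147. 359. 181.] 346.2 163.5 594
screwdriver 0.73 [146. 268. 201. 298.] 185.5 286.8 309
scene [[-0.521, 0.709, -0.475, 1.058], [0.853, 0.435, -0.287, 0.348], [0.003, -0.554, -0.832, 1.113], [0.0, 0.0, 0.0, 1.0]]
jar_center 0.74 [154. 167. 178. 196.] 164.0 181.2 445
mill 0.88 [280. 210. 389. 308.] 333.9 257.9 5281
mill 0.68 [237. 179. 251. 205.] 244.9 194.4 343
speed_dial 0.82 [281. 213. 391. 308.] 333.8 258.3 5256
glass_jar 0.89 [237. 180. 253. 209.] 244.6 194.3 385
glass_jar 0.51 [388. 216. 434. 260.] 399.0 227.5 260
spray_can 0.56 [189. 207. 218. 252.] 204.1 229.5 812
nut_tray 0.91 [198. 121. 236. 160.] 218.3 140.0 871
screwdriver 0.86 [385. 215. 434. 258.] 400.2 228.7 254
```

Run:
```python
from h import *
a=cv2.imread("pics/top.png")[135:325,130:450]
cv2.imwrite("pics/topc.png",cv2.resize(a,(800,475),interpolation=cv2.INTER_CUBIC))
C=cam("top"); print(C[0])
print("jar lid top z.1",onplane(C,[[430,199],[427,198]],.1)[:, :2])
for n,uv,z in(("glass",(342,232),.05),("spray",(346,163),.085),("tray",(419,287),.015),("sd",(185,287),.01)): print(n,onplane(C,[uv],z)[0])
print("mill corners z.128",onplane(C,[[177,180],[275,180],[275,244],[177,244]],.1))
```

```text
[[405.08916532   0.         286.05779971]
 [  0.         405.08916532 218.15055194]
 [  0.           0.           1.        ]]
jar lid top z.1 [[ 0.56335531 -0.38989647]
 [ 0.5663031  -0.38142924]]
glass [ 0.47241997 -0.14147384  0.05      ]
spray [ 0.67460497 -0.15224958  0.085     ]
tray [ 0.30865546 -0.37487578  0.015     ]
sd [0.30840977 0.3345169  0.01      ]
mill corners z.128 [[0.62127739 0.34393371 0.1       ]
 [0.6206535  0.05762588 0.1       ]
 [0.43396343 0.05715111 0.1       ]
 [0.43440274 0.33809302 0.1       ]]
```

View pics/topc.png

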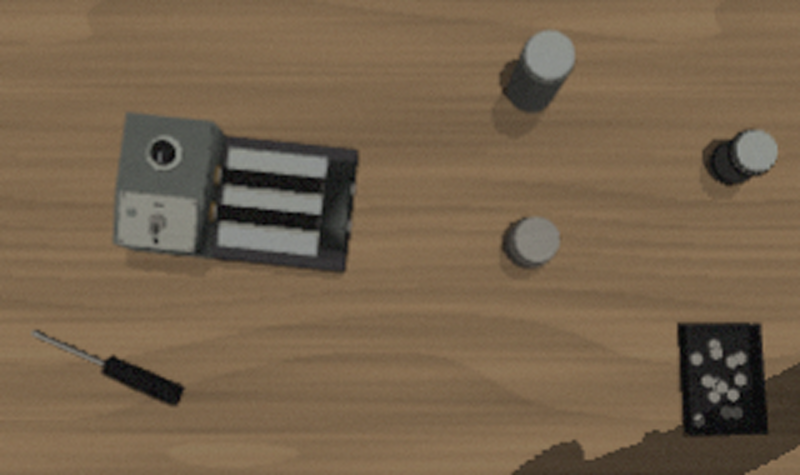

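The picture shows the mill with the motor housing at the crop's left, dial (163,152), toggle near (155,222) and the two dark rollers at (225-323, 177-217). The jar's lid is at (756,150), the can at (549,55), the glass jar at (532,242) and the tray at (722,378). Next I'll fit the mill pose.

Run:
```python
from h import *
from scipy.optimize import least_squares
o=status.get_obs(); print(rot(o["tool_rot"]).as_matrix().round(3).tolist())
C=cam("top")
P=np.array([[.075,.167,.128],[.075,.067,.128],[-.075,.167,.108],[-.075,.067,.108],[.052,-.095,.128],[-.052,-.095,.128],[.052,-.067,.128],[-.022,.067,.076],[.022,.067,.076]])[:7]
U=np.array([[126,114],[222,124],[115,245],[197,253],[357,150],[345,271],[332,150]])/2.5+[130,135]
def W(v,P): return np.array([v[0],v[1],0])+R.from_euler("z",v[2]).apply(P)
f=lambda v:(proj(C,W(v,P))-U).ravel()
s=least_squares(f,[.53,.16,-.08],loss="soft_l1"); print(s.x,s.fun.reshape(-1,2).round(1).tolist())
S=cam("scene"); im=cv2.imread("pics/scene.png")
for p in proj(S,W(s.x,P)): cv2.circle(im,tuple(np.round(p).astype(int)),1,(0,0,255),-1)
# jar: cylinder outline fit via mask silhouettes centre
from h import eyes
for n,u in(("top",C),("scene",S)):
    eyes.read_camera(n); m=eyes.masks_of("jar_center",n)[0]; print(n,np.round(m["rect"],1))
def rect(C,x,y):
    a=np.linspace(0,6.28,40); Q=[]
    for r,z in((.026,0),(.028,.01),(.028,.023),(.028,.077),(.028,.087),(.024,.1)):
        Q+= [[x+r*np.cos(t),y+r*np.sin(t),z] for t in a]
    p=proj(C,Q); return np.r_[p.min(0),p.max(0)]
rs=[(c,np.array(eyes.masks_of("jar_center",n)[0]["rect"])) for n,c in(("top",C),("scene",S))]
g=least_squares(lambda v:np.concatenate([rect(c,*v)-r for c,r in rs]),[.56,-.385],loss="soft_l1",diff_step=1e-3); print(g.x,g.fun.round(1))
for p in proj(S,[[*g.x,.1],[*g.x,0]]): cv2.circle(im,tuple(np.round(p).astype(int)),1,(0,0,255),-1)
cv2.imwrite("pics/scenec.png",cv2.resize(im[110:320,130:440],(800,542),interpolation=cv2.INTER_CUBIC))
```

```text
[[0.0, 0.426, -0.905], [0.0, -0.905, -0.426], [-1.0, 0.0, -0.0]]
[ 0.52259374  0.16478076 -0.10438907] [[1.1, -0.4], [-2.5, -0.9], [0.4, -0.0], [2.3, 0.4], [-0.8, 2.4], [0.0, -9.6], [-0.6, 1.4]]
top [416.6 186.7 441.3 211. ]
scene [152.2 164.8 177.7 197.3]
[ 0.57339884 -0.39875642] [-3.2  0.2  0.  -1.5  0.5 -0.6 -2.7 -2.9]
```

View pics/scenec.png

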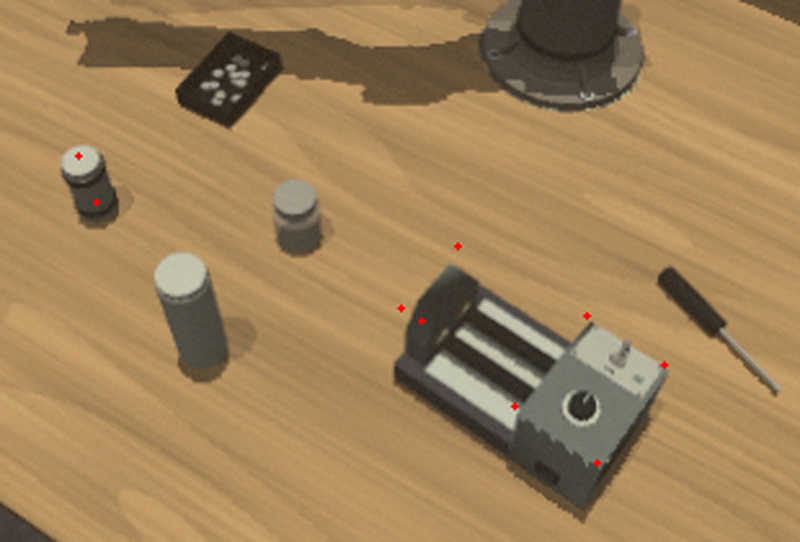

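```bash
cat > fit.py <<'E'
from h import *
from scipy.optimize import least_squares
C=cam("top");S=cam("scene")
def W(v,P): return np.array([v[0],v[1],0])+R.from_euler("z",v[2]).apply(P)
PT=np.array([[.075,.167,.128],[.075,.067,.128],[-.075,.167,.108],[-.075,.067,.108],[-.022,.067,.076],[-.022,-.067,.076],[.022,.067,.076],[.022,-.067,.076]])
UT=np.array([[126,114],[222,124],[115,245],[197,253],[217,212],[322,220],[225,177],[323,185]])/2.5+[130,135]
PS=np.array([[-.075,.067,.108],[-.075,.167,.108],[-.022,.067,.076],[-.022,-.067,.076],[.022,.067,.076],[.022,-.067,.076]])
US=np.array([[591,322],[666,372],[563,358],[480,300],[527,402],[440,345]])/2.581+[130,110]
f=lambda v:np.r_[(proj(C,W(v,PT))-UT).ravel(),(proj(S,W(v,PS))-US).ravel()]
s=least_squares(f,[.53,.16,-.08],loss="soft_l1"); print(s.x,s.fun.reshape(-1,2).round(1).tolist())
E
python3 fit.py
```

```text
[ 0.52268622  0.16909268 -0.11244437] [[-0.1, -0.9], [-3.7, -1.1], [-1.3, -0.5], [0.6, 0.1], [-2.8, -0.5], [0.3, 1.3], [-4.1, -1.2], [1.7, 0.6], [-0.6, -1.9], [0.6, -2.2], [-1.3, 2.3], [-7.0, 0.1], [4.2, -3.7], [-0.3, -7.1]]
```

apply_moves(travel=[[0,0,0],[0,0,0],[0,0,0],[0,0,0]], turn=[[0,0.12,0],[0,0.12,0],[0,0.12,0],[0,0.12,0]], grip=[0,0,0,0])

```text
t: 1.53
eef_pos: [0.3028, -0.6064, 0.2252]
tool_rot: [0.121, 0.838, 0.194, -0.496]
contact_force: [-0.1, -0.2, -0.6]
gripper_width: 1.0
```

Run:
```python
from h import *
o=status.get_obs(); print(np.round(o["q"],3),rot(o["tool_rot"]).as_matrix().round(3).tolist())
```

```text
[ 1.356  0.544 -0.15   1.532 -0.46   1.163  0.324] [[0.433, 0.445, -0.784], [0.204, -0.895, -0.396], [-0.878, 0.011, -0.479]]
```

```bash
cat >> h.py <<'E'
def toolR(az,tilt,flip=1):
    "tool x at azimuth az (rad), tilt rad below horizontal, tool y horizontal"
    d=np.array([np.cos(az),np.sin(az),0]); x=d*np.cos(tilt)+np.array([0,0,-np.sin(tilt)])
    y=flip*np.array([np.sin(az),-np.cos(az),0]); return R.from_matrix(np.c_[x,y,np.cross(x,y)])
def plan(p1,R1,n=None):
    o=status.get_obs(); R0=rot(o["tool_rot"]); p0=np.array(o["eef_pos"]); dp=np.array(p1)-p0
    w=(R0.inv()*R1).as_rotvec(); m=max(np.linalg.norm(dp)/.038,np.linalg.norm(w)/.115,1); n=n or int(np.ceil(m))
    print("n",n,"t",o["t"],"need",round(m,1)); 
    tr=[];tu=[]
    for k in range(n):
        Rk=R0*R.from_rotvec(w*k/n); tr.append([float(a) for a in (Rk.inv().apply(dp/n)*100).round(2)]); tu.append([float(a) for a in (w/n).round(3)])
    for i in range(0,n,8): print(tr[i:i+8],"\n",tu[i:i+8])
E
python3 - <<'E'
from h import *
plan([.50,-.511,.15],toolR(np.radians(60),np.radians(20)))
E
```

```text
n 9 t 1.5333 need 8.0
[[1.9, 0.02, -1.74], [2.02, 0.19, -1.58], [2.13, 0.36, -1.4], [2.21, 0.52, -1.22], [2.26, 0.69, -1.02], [2.3, 0.84, -0.8], [2.3, 0.99, -0.58], [2.29, 1.13, -0.36]] 
 [[-0.042, 0.078, -0.051], [-0.042, 0.078, -0.051], [-0.042, 0.078, -0.051], [-0.042, 0.078, -0.051], [-0.042, 0.078, -0.051], [-0.042, 0.078, -0.051], [-0.042, 0.078, -0.051], [-0.042, 0.078, -0.051]]
[[2.24, 1.25, -0.13]] 
 [[-0.042, 0.078, -0.051]]
```

apply_moves(travel=[[1.9,0,-1.7],[2.0,0.2,-1.6],[2.1,0.4,-1.4],[2.2,0.5,-1.2],[2.3,0.7,-1.0],[2.3,0.8,-0.8],[2.3,1.0,-0.6],[2.3,1.1,-0.4]], turn=[[-0.042,0.078,-0.051],[-0.042,0.078,-0.051],[-0.042,0.078,-0.051],[-0.042,0.078,-0.051],[-0.042,0.078,-0.051],[-0.042,0.078,-0.051],[-0.042,0.078,-0.051],[-0.042,0.078,-0.051]], grip=[0,0,0,0,0,0,0,0])

```text
t: 2.2
eef_pos: [0.4648, -0.5376, 0.1615]
tool_rot: [0.093, 0.866, 0.454, -0.185]
contact_force: [0.1, -0.7, 0.3]
gripper_width: 0.997
```

Run:
```python
from h import *
o=status.get_obs(); print(np.round(o["q"],3),o["eef_pos"],rot(o["tool_rot"]).as_matrix().round(3).tolist())
plan([.50,-.511,.12],toolR(np.radians(60),np.radians(12)))
```

```text
[ 1.351  1.042 -0.401  1.166 -0.648  1.592  0.625] [ 0.46475068 -0.53760117  0.16153412] [[0.519, 0.822, -0.236], [0.753, -0.57, -0.329], [-0.405, -0.007, -0.914]]
n 2 t 2.2 need 1.9
[[2.76, 0.7, 1.05], [2.6, 0.79, 1.34]] 
 [[-0.016, 0.103, -0.038], [-0.016, 0.103, -0.038]]
```

apply_moves(travel=[[2.3,0.6,0.9],[2.2,0.6,1.1],[0.5,0.2,0.3]], turn=[[-0.016,0.09,-0.038],[-0.016,0.09,-0.038],[0,0.02,0]], grip=[0,0,0])

```text
t: 2.45
eef_pos: [0.502, -0.5092, 0.1165]
tool_rot: [0.05, 0.86, 0.501, -0.087]
contact_force: [-0.1, 2.6, -2.8]
gripper_width: 1.001
```

Run:
```python
from h import *
from scipy.optimize import least_squares
o=status.get_obs(); print(np.round(o["q"],3),o["eef_pos"],rot(o["tool_rot"]).as_matrix().round(3).tolist())
im=eyes.read_camera("wrist"); C=cam("wrist",o)
for m in eyes.masks_of("jar_center","wrist"): print(m["score"],np.round(m["rect"],1))
r=np.array(eyes.masks_of("jar_center","wrist")[0]["rect"])
def outl(x,y):
    a=np.linspace(0,6.28,60); Q=[]
    for q,z in((.026,0),(.028,.013),(.028,.023),(.028,.077),(.028,.087),(.024,.1)):
        Q+= [[x+q*np.cos(t),y+q*np.sin(t),z] for t in a]
    return proj(C,Q)
def rect(x,y): p=outl(x,y); return np.r_[p.min(0),p.max(0)]
g=least_squares(lambda v:rect(*v)-r,[.57,-.39],loss="soft_l1",diff_step=1e-3); print(g.x,g.fun.round(1))
b=im[:,:,::-1].copy()
for p in outl(*g.x): cv2.circle(b,tuple(np.round(p).astype(int)),1,(0,0,255),-1)
cv2.imwrite("pics/w1.png",b)
```

```text
[ 1.313  1.232 -0.46   1.056 -0.693  1.7    0.661] [ 0.5019571  -0.50917204  0.11645142] [[0.483, 0.87, -0.099], [0.853, -0.493, -0.173], [-0.199, -0.001, -0.98]]
0.64 [266.  175.9 325.8 280.9]
[ 0.58090455 -0.39317337] [-0.1 -6.5  0.1  0.7]
```

View pics/w1.png

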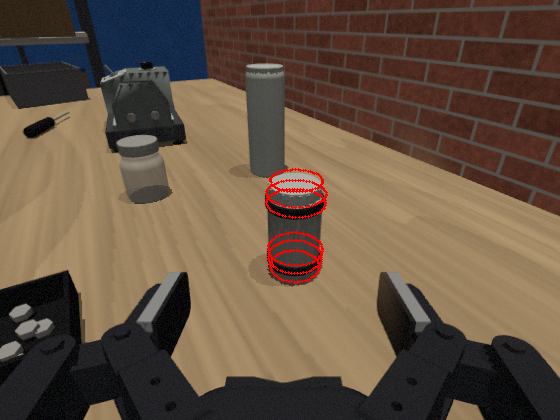

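The view shows the jar at (296,228), with the model outline sitting on it, centred between the fingers. The mill, glass jar and can are beyond it. Next I'll close in to 7 cm behind it at grasp height.

Run:
```python
from h import *
plan([.546,-.454,.057],toolR(np.radians(60.5),np.radians(10)),3)
```

```text
n 3 t 2.6 need 2.7
[[2.91, 0.31, 1.65], [2.89, 0.32, 1.68], [2.86, 0.33, 1.72]] 
 [[0.002, 0.012, -0.003], [0.002, 0.012, -0.003], [0.002, 0.012, -0.003]]
```

apply_moves(travel=[[2.2,0.25,1.3],[2.2,0.25,1.3],[2.2,0.25,1.3],[1.5,0.2,0.9],[0,0,0]], turn=[[0,0.01,0],[0,0.01,0],[0,0.01,0],[0,0,0],[0,0,0]], grip=[0,0,0,0,0])

```text
t: 3.02
eef_pos: [0.5423, -0.4746, 0.0767]
tool_rot: [0.066, 0.866, 0.489, -0.085]
contact_force: [0.4, 0.9, -0.1]
gripper_width: 1.001
```

Run:
```python
from h import *
from scipy.optimize import least_squares
o=status.get_obs(); print(np.round(o["q"],3),o["eef_pos"],rot(o["tool_rot"]).as_matrix().round(3).tolist(),o["contact_force"])
im=eyes.read_camera("wrist"); C=cam("wrist",o)
r=np.array(eyes.masks_of("jar_center","wrist")[0]["rect"]); print(r)
def outl(x,y):
    a=np.linspace(0,6.28,60); Q=[]
    for q,z in((.026,0),(.028,.013),(.028,.023),(.028,.077),(.028,.087),(.024,.1)):
        Q+= [[x+q*np.cos(t),y+q*np.sin(t),z] for t in a]
    return proj(C,Q)
def rect(x,y): p=outl(x,y); return np.r_[p.min(0),p.max(0)]
g=least_squares(lambda v:rect(*v)-r,[.57,-.39],loss="soft_l1",diff_step=1e-3); print(g.x,g.fun.round(1))
b=im[:,:,::-1].copy()
for p in outl(*g.x): cv2.circle(b,tuple(np.round(p).astype(int)),1,(0,0,255),-1)
cv2.imwrite("pics/w2.png",b)
Rt=rot(o["tool_rot"]); print("jar in tool",Rt.inv().apply(np.r_[g.x,.055]-o["eef_pos"]))
```

```text
[ 1.278  1.251 -0.475  1.124 -0.706  1.571  0.727] [ 0.54225673 -0.4746139   0.07669658] [[0.508, 0.858, -0.082], [0.835, -0.513, -0.198], [-0.212, 0.032, -0.977]] [ 0.35518178  0.8578992  -0.06489554]
[234.1 150.2 310.8 287.3]
[ 0.57946608 -0.39590156] [ 0.  -3.3 -0.   0.6]
jar in tool [ 0.08921809 -0.00919277  0.00255648]
```

View pics/w2.png

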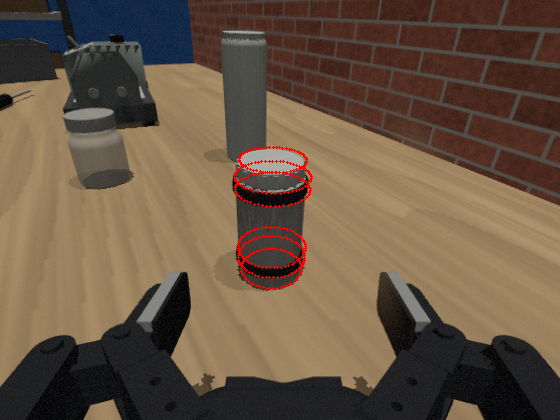

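Here the jar is at (272,215) with the outline on it, about 9 mm off the tool's centre line and 89 mm ahead. I'll centre it, lower to grasp height and advance.

Run:
```python
from h import *
d=np.array([np.cos(1.047),np.sin(1.047),0])
j=np.array([.5795,-.396,.055])
plan(j-d*.06+[0,0,.004],toolR(1.047,np.radians(11)),3)
```

```text
n 3 t 3.1167 need 1
[[1.11, -0.31, 0.42], [1.11, -0.29, 0.43], [1.11, -0.28, 0.44]] 
 [[0.01, 0.008, -0.008], [0.01, 0.008, -0.008], [0.01, 0.008, -0.008]]
```

apply_moves(travel=[[1.1,-0.3,0.5],[1.1,-0.3,0.5],[1.1,-0.3,0.5],[0,0,0]], turn=[[0.01,0.008,-0.008],[0.01,0.008,-0.008],[0.01,0.008,-0.008],[0,0,0]], grip=[0,0,0,0])

```text
t: 3.45
eef_pos: [0.5475, -0.4541, 0.0618]
tool_rot: [0.053, 0.864, 0.494, -0.085]
contact_force: [-0.1, 1.0, -0.9]
gripper_width: 1.0
```

Run:
```python
from h import *
o=status.get_obs();print(rot(o["tool_rot"]).as_matrix().round(3).tolist(),o["contact_force"])
d=np.array([np.cos(1.047),np.sin(1.047),0])
j=np.array([.5795,-.396,.055])
print(rot(o["tool_rot"]).inv().apply(j-o["eef_pos"]))
plan(j-d*.005,toolR(1.047,np.radians(11)),5)
```

```text
[[0.497, 0.863, -0.096], [0.845, -0.506, -0.175], [-0.2, 0.006, -0.98]] [-0.12628312  1.03581811 -0.85883874]
[ 0.06629627 -0.00187855 -0.00657075]
n 5 t 3.45 need 1.6
[[1.23, -0.04, -0.11], [1.23, -0.04, -0.11], [1.23, -0.03, -0.11], [1.23, -0.03, -0.1], [1.23, -0.03, -0.1]] 
 [[0.001, 0.002, -0.002], [0.001, 0.002, -0.002], [0.001, 0.002, -0.002], [0.001, 0.002, -0.002], [0.001, 0.002, -0.002]]
```

apply_moves(travel=[[1.3,-0.05,-0.1],[1.3,-0.05,-0.1],[1.3,0,-0.1],[1.3,0,-0.1],[1.0,0,-0.1],[0,0,0]], turn=[[0,0,0],[0,0,0],[0,0,0],[0,0,0],[0,0,0],[0,0,0]], grip=[0,0,0,0,0,0])

```text
t: 3.95
eef_pos: [0.5799, -0.3954, 0.0526]
tool_rot: [0.051, 0.863, 0.494, -0.086]
contact_force: [0.4, 0.5, -0.1]
gripper_width: 1.002
```

Run:
```python
from h import *
o=status.get_obs();print(rot(o["tool_rot"]).as_matrix().round(3).tolist(),o["contact_force"])
j=np.array([.5795,-.396,.055])
print(rot(o["tool_rot"]).inv().apply(j-o["eef_pos"]))
im=eyes.read_camera("wrist"); save("w3",im); print(eyes.masks_of("jar_center","wrist")[0]["rect"])
```

```text
[[0.496, 0.863, -0.097], [0.845, -0.506, -0.173], [-0.198, 0.004, -0.98]] [ 0.37626853  0.45966257 -0.05157366]
[-1.18884228e-03 -7.02322276e-05 -2.19847227e-03]
[222.7, 168.5, 338.9, 372.0]
```

View pics/w3.png

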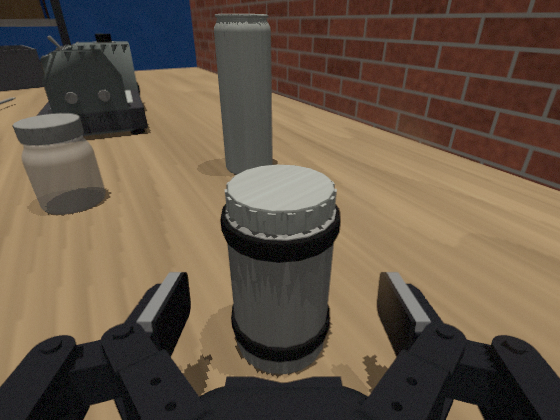

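The jar stands at (281,270), centred between the fingers, with the pads level with the bare steel. Closing.

apply_moves(travel=[[-0.4,0,0],[0,0,0],[0,0,0],[0,0,0],[0,0,0],[0,0,0]], turn=[[0,0,0],[0,0,0],[0,0,0],[0,0,0],[0,0,0],[0,0,0]], grip=[0.3,0.4,0.6,1,1,1], newtons=70)

```text
t: 4.55
eef_pos: [0.5745, -0.4068, 0.0531]
tool_rot: [0.053, 0.865, 0.491, -0.088]
contact_force: [-0.8, -1.2, 0.3]
gripper_width: 0.142
```

Run:
```python
from h import *
o=status.get_obs();print(o["eef_pos"],o["gripper_width"],o["contact_force"])
im=eyes.read_camera("wrist"); im2=eyes.read_camera("scene"); b=np.hstack([im,cv2.resize(im2[130:270,110:300],(560,420),interpolation=cv2.INTER_CUBIC)])
save("w4",cv2.resize(b,(800,300),interpolation=cv2.INTER_AREA)); print(eyes.masks_of("jar_center","wrist")[0]["rect"])
```

```text
[ 0.57453271 -0.40681542  0.05309288] 0.14231126017391124 [-0.77949817 -1.18732995  0.3156034 ]
[231.2, 151.8, 338.3, 345.1]
```

View pics/w4.png

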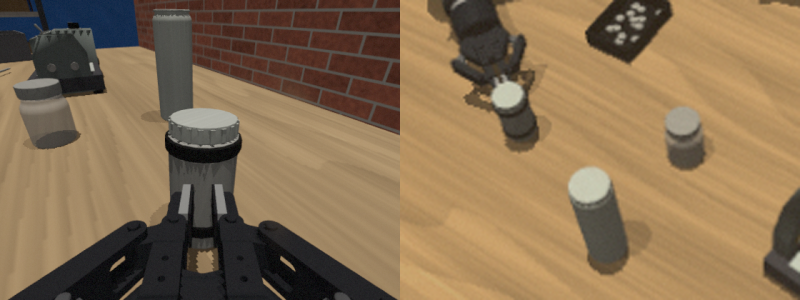

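```bash
cat > jarfit.py <<'E'
from h import *
from scipy.optimize import least_squares
def outl(C,x,y):
    a=np.linspace(0,6.28,60); Q=[]
    for q,z in((.026,0),(.028,.013),(.028,.023),(.028,.077),(.028,.087),(.024,.1)):
        Q+= [[x+q*np.cos(t),y+q*np.sin(t),z] for t in a]
    return proj(C,Q)
def fit(C,r,g0=(.58,-.39)):
    def rect(x,y): p=outl(C,x,y); return np.r_[p.min(0),p.max(0)]
    g=least_squares(lambda v:rect(*v)-r,g0,loss="soft_l1",diff_step=1e-3); return g.x,g.fun.round(1)
E
python3 - <<'E'
from jarfit import *
o=status.get_obs()
print(fit(cam("wrist",o),np.array([231.2,151.8,338.3,345.1])))
o3=dict(o); o3["eef_pos"]=[.5799,-.3954,.0526]; o3["tool_rot"]=[0.051,0.863,0.494,-0.086]
print(fit(cam("wrist",o3),np.array([222.7,168.5,338.9,372.0])))
print(eyes.calibration("wrist")["T_tool_cam"])
for n in("top","scene"):
    eyes.read_camera(n)
    for m in eyes.masks_of("jar_center",n)[:1]: r=np.array(m["rect"]); print(n,m["score"],r,fit(cam(n),r))
E
```

```text
(array([ 0.58324147, -0.39257137]), array([-1.4, -1.1,  1.4,  0. ]))
(array([ 0.5781194 , -0.39514858]), array([-2.2, -7. ,  2.3,  0. ]))
[[-1.34331754e-03 -3.15885774e-01  9.48796276e-01 -1.54188245e-01]
 [ 9.99998946e-01 -9.47770398e-04  1.10026669e-03 -6.58617910e-04]
 [ 5.51682428e-04  9.48796753e-01  3.15886714e-01 -8.09336799e-02]
 [ 0.00000000e+00  0.00000000e+00  0.00000000e+00  1.00000000e+00]]
top 0.8 [418.8 186.9 437.3 209. ] (array([ 0.57399476, -0.39347985]), array([-7.1, -0.2,  2.2,  0.2]))
scene 0.9 [151.2 168.3 175.3 195.5] (array([ 0.58280114, -0.39338433]), array([ 0.8, -1.5, -0.9,  1.6]))
```

Run:
```python
from h import *
o=status.get_obs(); print(o["t"],o["gripper_width"])
C=cam("wrist",o); Rt=rot(o["tool_rot"]); p=np.array(o["eef_pos"])
L=[[0,0,0],[.019,0,0],[.019,.006,0],[.019,-.006,0],[.006,.0425,0],[.006,-.0425,0],[-.02,0,0]]
print(proj(C,p+Rt.apply(L)).round(0).tolist())
C=cam("scene"); print(proj(C,p+Rt.apply(L)).round(0).tolist())
im=cv2.imread("pics/w4.png")[:, :400]
cv2.imwrite("pics/w5.png",cv2.resize(im[120:300,120:300],(720,720)))
```

```text
4.9 -0.003834840997203791
[[284.0, 263.0], [284.0, 248.0], [294.0, 248.0], [274.0, 248.0], [363.0, 258.0], [206.0, 258.0], [284.0, 283.0]]
[[162.0, 178.0], [164.0, 183.0], [162.0, 184.0], [166.0, 182.0], [150.0, 184.0], [174.0, 175.0], [160.0, 173.0]]
```

Run:
```python
from h import *
o=status.get_obs(); C=cam("wrist",o); Rt=rot(o["tool_rot"]); p=np.array(o["eef_pos"])
for y in(.0425,0.006,.0):
  for z in(-.011,0,.011):
    print(y,z,[(x,proj(C,p+Rt.apply([[x/1000,y,z]]))[0].round(0).tolist()) for x in(-50,-35,-20,-10,0,10,19)])
```

```text
0.0425 -0.011 [(-50, [400.0, 300.0]), (-35, [387.0, 279.0]), (-20, [378.0, 262.0]), (-10, [372.0, 252.0]), (0, [367.0, 244.0]), (10, [362.0, 236.0]), (19, [359.0, 230.0])]
0.0425 0 [(-50, [396.0, 325.0]), (-35, [385.0, 302.0]), (-20, [375.0, 283.0]), (-10, [370.0, 272.0]), (0, [365.0, 263.0]), (10, [361.0, 254.0]), (19, [357.0, 248.0])]
0.0425 0.011 [(-50, [393.0, 348.0]), (-35, [382.0, 323.0]), (-20, [373.0, 303.0]), (-10, [368.0, 292.0]), (0, [364.0, 281.0]), (10, [359.0, 272.0]), (19, [356.0, 265.0])]
0.006 -0.011 [(-50, [301.0, 300.0]), (-35, [299.0, 279.0]), (-20, [298.0, 262.0]), (-10, [297.0, 252.0]), (0, [296.0, 244.0]), (10, [295.0, 236.0]), (19, [295.0, 230.0])]
0.006 0 [(-50, [301.0, 325.0]), (-35, [299.0, 302.0]), (-20, [297.0, 283.0]), (-10, [296.0, 273.0]), (0, [296.0, 263.0]), (10, [295.0, 255.0]), (19, [294.0, 248.0])]
0.006 0.011 [(-50, [300.0, 348.0]), (-35, [298.0, 324.0]), (-20, [297.0, 303.0]), (-10, [296.0, 292.0]), (0, [295.0, 282.0]), (10, [295.0, 272.0]), (19, [294.0, 265.0])]
0.0 -0.011 [(-50, [285.0, 300.0]), (-35, [285.0, 279.0]), (-20, [284.0, 262.0]), (-10, [284.0, 252.0]), (0, [284.0, 244.0]), (10, [284.0, 236.0]), (19, [284.0, 230.0])]
0.0 0 [(-50, [285.0, 325.0]), (-35, [285.0, 302.0]), (-20, [284.0, 283.0]), (-10, [284.0, 273.0]), (0, [284.0, 263.0]), (10, [284.0, 255.0]), (19, [284.0, 248.0])]
0.0 0.011 [(-50, [285.0, 348.0]), (-35, [285.0, 324.0]), (-20, [284.0, 303.0]), (-10, [284.0, 292.0]), (0, [284.0, 282.0]), (10, [284.0, 272.0]), (19, [284.0, 265.0])]
```

View pics/w5.png

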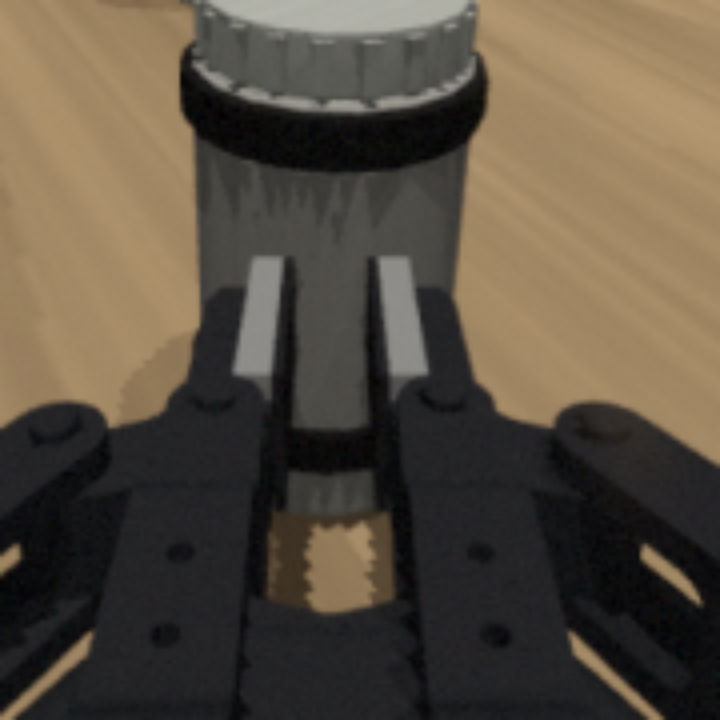

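The reported TCP lies about 35 mm ahead of the real grasp point: the fingertips show at about x = -16 mm in the tool frame when shut, and the scene camera agrees. The fingers shut in front of the jar, which is still standing at (.583,-.392). I'll back off, open, re-measure and go deeper.

apply_moves(travel=[[-1.2,0,0],[-1.2,0,0],[-0.6,0,0],[0,0,0],[0,0,0],[0,0,0],[0,0,0],[0,0,0]], turn=[[0,0,0],[0,0,0],[0,0,0],[0,0,0],[0,0,0],[0,0,0],[0,0,0],[0,0,0]], grip=[1,0,0,0,0,0,0,0])

```text
t: 5.57
eef_pos: [0.559, -0.4325, 0.0593]
tool_rot: [0.052, 0.864, 0.492, -0.087]
contact_force: [0.0, 0.0, 0.1]
gripper_width: 0.976
```

Run:
```python
from jarfit import *
o=status.get_obs();print(o["eef_pos"],o["gripper_width"],rot(o["tool_rot"]).as_matrix().round(3).tolist(),o["contact_force"])
im=eyes.read_camera("wrist"); save("w6",im); m=eyes.masks_of("jar_center","wrist")[0];r=np.array(m["rect"]);print(r,m["score"])
g,f=fit(cam("wrist",o),r); print(g,f)
az=np.arctan2(*rot(o["tool_rot"]).apply([1,0,0])[[1,0]])
Rt=toolR(az,np.radians(10)); off=Rt.apply([.035,0,0]); tgt=np.r_[g,.053]+off
print(tgt); plan(tgt-Rt.apply([.04,0,0]),Rt,3); plan(tgt,Rt,8)
```

```text
[ 0.55902067 -0.43248504  0.05931794] 0.9760453365230037 [[0.5, 0.86, -0.099], [0.842, -0.51, -0.177], [-0.203, 0.005, -0.979]] [0.00966083 0.03912509 0.05227051]
[234.9 150.4 328.8 317.5] 0.7
[ 0.57936412 -0.39545761] [-0.6 -4.3  0.7  0.2]
[ 0.59696285 -0.36582071  0.04692231]
n 3 t 5.6667 need 1
[[1.25, -0.05, -0.07], [1.25, -0.05, -0.06], [1.25, -0.05, -0.05]] 
 [[0.002, 0.01, 0.0], [0.002, 0.01, 0.0], [0.002, 0.01, 0.0]]
n 8 t 5.6667 need 2.0
[[0.97, -0.02, -0.04], [0.97, -0.02, -0.04], [0.97, -0.02, -0.03], [0.97, -0.02, -0.03], [0.97, -0.02, -0.03], [0.97, -0.02, -0.02], [0.97, -0.02, -0.02], [0.97, -0.02, -0.02]] 
 [[0.001, 0.004, 0.0], [0.001, 0.004, 0.0], [0.001, 0.004, 0.0], [0.001, 0.004, 0.0], [0.001, 0.004, 0.0], [0.001, 0.004, 0.0], [0.001, 0.004, 0.0], [0.001, 0.004, 0.0]]
```

apply_moves(travel=[[1.1,0,0],[1.1,0,0],[1.1,0,0],[1.1,0,0],[1.1,0,0],[1.1,0,0],[0.6,0,0],[0,0,0]], turn=[[0,0,0],[0,0,0],[0,0.01,0],[0,0.01,0],[0,0,0],[0,0,0],[0,0,0],[0,0,0]], grip=[0,0,0,0,0,0,0,0])

```text
t: 6.33
eef_pos: [0.6, -0.3609, 0.0441]
tool_rot: [0.046, 0.864, 0.495, -0.077]
contact_force: [-0.4, -0.5, 0.2]
gripper_width: 0.995
```

Run:
```python
from jarfit import *
o=status.get_obs();print(o["eef_pos"],o["gripper_width"],rot(o["tool_rot"]).as_matrix().round(3).tolist(),o["contact_force"],np.round(o["q"],2))
im=eyes.read_camera("wrist"); save("w7",im)
print(rot(o["tool_rot"]).inv().apply(np.array([.580,-.395,.053])-o["eef_pos"]))
```

```text
[ 0.59995145 -0.36094024  0.04411237] 0.9950923940929984 [[0.498, 0.863, -0.087], [0.849, -0.506, -0.155], [-0.178, 0.003, -0.984]] [-0.38188368 -0.4873836   0.16269707] [ 1.21  1.25 -0.53  1.31 -0.76  1.38  0.78]
[-4.04245609e-02  4.51621343e-05 -1.72335888e-03]
```

View pics/w7.png

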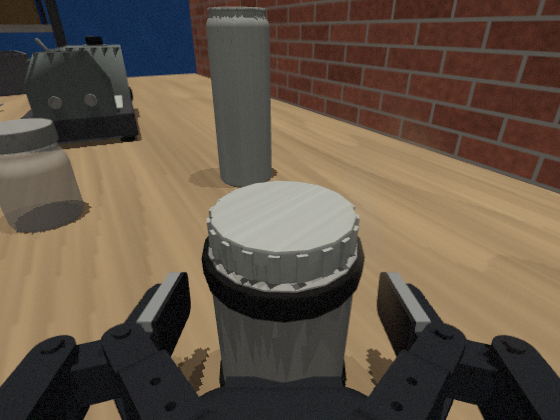

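The jar is now well inside the jaws, with its axis 40 mm behind the reported TCP and the bare steel between the pads. Closing.

apply_moves(travel=[[-0.3,0,0],[0,0,0],[0,0,0],[0,0,0],[0,0,0],[0,0,0],[0,0,0],[0,0,0]], turn=[[0,0,0],[0,0,0],[0,0,0],[0,0,0],[0,0,0],[0,0,0],[0,0,0],[0,0,0]], grip=[0,0.3,0.5,0.7,1,1,1,1], newtons=80)

```text
t: 7.05
eef_pos: [0.5971, -0.3669, 0.0448]
tool_rot: [0.047, 0.865, 0.494, -0.077]
contact_force: [-0.1, 1.1, 0.0]
gripper_width: 0.591
```

apply_moves(travel=[[0.2,0,-1.0],[0.4,0,-2.0],[0.4,0,-2.0],[0.4,0,-2.0],[0,0,0]], turn=[[0,0,0],[0,0,0],[0,0,0],[0,0,0],[0,0,0]], grip=[1,1,1,1,1])

```text
t: 7.47
eef_pos: [0.6076, -0.3448, 0.1042]
tool_rot: [0.046, 0.865, 0.492, -0.086]
contact_force: [1.2, 0.1, -4.2]
gripper_width: 0.586
```

Run:
```python
from jarfit import *
o=status.get_obs();print(o["eef_pos"],o["gripper_width"],o["contact_force"],o["torque"],np.round(o["q"],2))
Rt=toolR(np.radians(75),np.radians(40)); 
plan([.585,-.37,.30],Rt)
```

```text
[ 0.6075889  -0.3447965   0.10415675] 0.5859346868516447 [ 1.22810331  0.1469812  -4.23431638] [-1.7262173   1.01711666 -0.10315767] [ 1.21  1.15 -0.55  1.38 -0.79  1.36  0.73]
n 6 t 7.4667 need 5.2
[[-1.18, -0.13, -3.09], [-1.43, -0.12, -2.99], [-1.66, -0.12, -2.86], [-1.89, -0.13, -2.72], [-2.11, -0.16, -2.55], [-2.3, -0.2, -2.37]] 
 [[-0.021, -0.083, -0.042], [-0.021, -0.083, -0.042], [-0.021, -0.083, -0.042], [-0.021, -0.083, -0.042], [-0.021, -0.083, -0.042], [-0.021, -0.083, -0.042]]
```

apply_moves(travel=[[-1.2,-0.1,-3.0],[-1.4,-0.1,-3.0],[-1.7,-0.1,-2.8],[-1.9,-0.1,-2.7],[-2.1,-0.2,-2.5],[-2.3,-0.2,-2.4],[0,0,0]], turn=[[-0.021,-0.083,-0.042],[-0.021,-0.083,-0.042],[-0.021,-0.083,-0.042],[-0.021,-0.083,-0.042],[-0.021,-0.083,-0.042],[-0.021,-0.083,-0.042],[0,0,0]], grip=[1,1,1,1,1,1,1])

```text
t: 8.05
eef_pos: [0.578, -0.3762, 0.2779]
tool_rot: [0.198, 0.737, 0.577, -0.289]
contact_force: [4.1, 1.7, -2.0]
gripper_width: 0.593
```

```bash
cat >> h.py <<'E'
Rg=rot([0.047,0.865,0.494,-0.077]); JA=Rg.inv().apply([0,0,1]); JP=np.array([-.037,0,.003])  # jar axis / middle in tool
E
python3 - <<'E'
from jarfit import *
o=status.get_obs();print(o["eef_pos"],o["gripper_width"],o["contact_force"],np.round(o["q"],2),JA)
Rt=toolR(np.radians(84),np.radians(100)); print(Rt.apply(JA))
plan([.56,-.12,.30],Rt)
E
```

```text
[ 0.57798014 -0.37615773  0.27794217] 0.5933147210679875 [ 4.14454364  1.65152249 -1.97803867] [ 1.02  0.8  -0.42  1.17 -0.46  1.62  0.45] [-0.17957435  0.00523191 -0.98373049]
[0.10972839 0.99394336 0.0060232 ]
n 10 t 8.05 need 9.1
[[1.71, -0.83, -1.74], [1.53, -0.8, -1.92], [1.32, -0.77, -2.08], [1.1, -0.73, -2.21], [0.87, -0.69, -2.33], [0.62, -0.65, -2.41], [0.37, -0.61, -2.48], [0.12, -0.57, -2.51]] 
 [[-0.016, -0.103, -0.001], [-0.016, -0.103, -0.001], [-0.016, -0.103, -0.001], [-0.016, -0.103, -0.001], [-0.016, -0.103, -0.001], [-0.016, -0.103, -0.001], [-0.016, -0.103, -0.001], [-0.016, -0.103, -0.001]]
[[-0.14, -0.53, -2.52], [-0.4, -0.49, -2.5]] 
 [[-0.016, -0.103, -0.001], [-0.016, -0.103, -0.001]]
```

apply_moves(travel=[[1.7,-0.8,-1.8],[1.5,-0.8,-2.0],[1.3,-0.8,-2.1],[1.1,-0.7,-2.2],[0.9,-0.7,-2.3],[0.6,-0.6,-2.4],[0.4,-0.6,-2.5],[0.1,-0.6,-2.5]], turn=[[-0.016,-0.103,0],[-0.016,-0.103,0],[-0.016,-0.103,0],[-0.016,-0.103,0],[-0.016,-0.103,0],[-0.016,-0.103,0],[-0.016,-0.103,0],[-0.016,-0.103,0]], grip=[1,1,1,1,1,1,1,1])

```text
t: 8.72
eef_pos: [0.5575, -0.1809, 0.2733]
tool_rot: [-0.454, -0.539, -0.46, 0.54]
contact_force: [0.2, 0.2, -5.9]
gripper_width: 0.586
```

Run:
```python
from jarfit import *
o=status.get_obs();print(o["eef_pos"],o["gripper_width"],o["contact_force"],np.round(o["q"],2),rot(o["tool_rot"]).apply(JA))
Rt=toolR(np.radians(84),np.radians(100))
plan([.53,.05,.29],Rt)
```

```text
[ 0.55750714 -0.18094493  0.27330461] 0.5864673800372251 [ 0.16632573  0.2123303  -5.92853714] [ 0.5   0.31 -0.36  1.69  0.11  1.17 -0.06] [0.16707931 0.96870314 0.18357213]
n 7 t 8.7167 need 6.1
[[-0.22, -0.93, -3.19], [-0.3, -0.9, -3.19], [-0.38, -0.87, -3.19], [-0.47, -0.85, -3.19], [-0.55, -0.82, -3.18], [-0.63, -0.79, -3.17], [-0.72, -0.76, -3.16]] 
 [[-0.008, -0.026, 0.002], [-0.008, -0.026, 0.002], [-0.008, -0.026, 0.002], [-0.008, -0.026, 0.002], [-0.008, -0.026, 0.002], [-0.008, -0.026, 0.002], [-0.008, -0.026, 0.002]]
```

apply_moves(travel=[[-0.2,-0.9,-3.6],[-0.3,-0.9,-3.6],[-0.4,-0.9,-3.6],[-0.5,-0.8,-3.6],[-0.5,-0.8,-3.6],[-0.6,-0.8,-3.6],[-0.7,-0.8,-3.6],[-0.7,-0.8,-3.6]], turn=[[-0.008,-0.026,0.002],[-0.008,-0.026,0.002],[-0.008,-0.026,0.002],[-0.008,-0.026,0.002],[-0.008,-0.026,0.002],[-0.008,-0.026,0.002],[-0.008,-0.026,0.002],[0,0,0]], grip=[1,1,1,1,1,1,1,1])

```text
t: 9.38
eef_pos: [0.5155, 0.1344, 0.2783]
tool_rot: [-0.514, -0.468, -0.433, 0.574]
contact_force: [1.2, 1.0, -5.8]
gripper_width: 0.594
```

apply_moves(travel=[[0,0,0],[0,0,0]], turn=[[0,0,0],[0,0,0]], grip=[1,1])

```text
t: 9.55
eef_pos: [0.5104, 0.1469, 0.2758]
tool_rot: [-0.516, -0.464, -0.441, 0.57]
contact_force: [-0.2, -1.5, -6.1]
gripper_width: 0.592
```

Run:
```python
from jarfit import *
o=status.get_obs();print(o["eef_pos"],o["gripper_width"],o["contact_force"],np.round(o["q"],2),rot(o["tool_rot"]).apply(JA))
im=eyes.read_camera("wrist"); C=cam("wrist",o); b=im[:,:,::-1].copy()
import json; json.dump({k:np.array(o[k]).tolist() for k in("eef_pos","tool_rot")},open("o8.json","w"))
for t in("mill","toggle_tip","speed_dial"):
  for m in eyes.masks_of(t,"wrist")[:1]: print(t,m["score"],m["rect"])
cv2.imwrite("pics/w8raw.png",b)
v=[.5227,.169,-.11]
def W(v,P): return np.array([v[0],v[1],0])+R.from_euler("z",v[2]).apply(P)
P=[[.075,.167,.128],[.075,.067,.128],[-.075,.167,.108],[-.075,.067,.108],[-.015,.067,.128],[-.015,.167,.128],[-.022,.067,.076],[-.022,-.067,.076],[.022,.067,.076],[.022,-.067,.076],[0,-.067,.128],[0,-.095,.128]]
for p in proj(C,W(v,P)): cv2.circle(b,tuple(np.round(p).astype(int)),3,(0,0,255),-1)
cv2.imwrite("pics/w8.png",cv2.resize(b,(800,600)))
```

```text
[0.51042412 0.14693507 0.27581247] 0.5916373496336382 [-0.214021   -1.54356454 -6.13193443] [-0.04  0.3  -0.55  1.74  0.29  1.29 -0.76] [ 0.08434511  0.99643375 -0.0023842 ]
mill 0.79 [215.6, 0.6, 414.5, 194.5]
speed_dial 0.9 [217.6, 0.9, 414.3, 193.9]
```

View pics/w8.png

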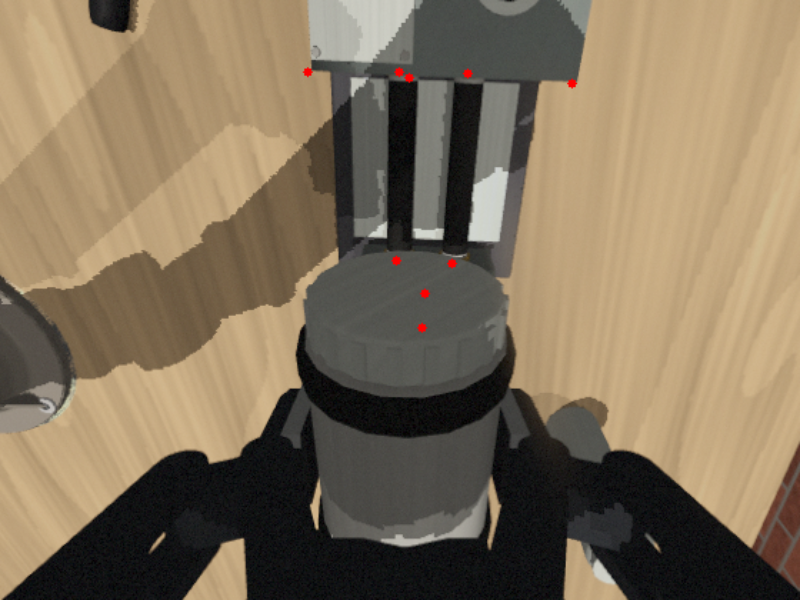

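The picture shows the held jar, lid up-image, with the bay beyond it. The rollers run (403,82)-(399,250) and (468,84)-(456,253), and the motor housing edge spans (310,66)-(577,82). The predicted dots lie within about 1 cm, so I'll refine the fit from here.

Run:
```python
from jarfit import *
import json
o=json.load(open("o8.json")); C=cam("wrist",o)
def W(v,P): return np.array([v[0],v[1],0])+R.from_euler("z",v[2]).apply(P)
P=np.array([[-.075,.067,.108],[.075,.067,.128],[-.032,.067,.066],[-.012,.067,.066],[.012,.067,.066],[.032,.067,.066],[-.032,-.06,.066],[-.012,-.06,.066],[.012,-.06,.066],[.032,-.06,.066]])
U=np.array([[310,68],[577,82],[389,80],[417,80],[454,84],[482,84],[387,240],[412,240],[444,240],[468,240]])/800*560
def f(v):
    r=proj(C,W(v,P))-U; r[2:,1]=0   # rollers: only sideways
    return r.ravel()
s=least_squares(f,[.5227,.169,-.11],loss="soft_l1"); print(s.x,(s.fun.reshape(-1,2)*800/560).round(1).tolist())
print("ends",(proj(C,W(s.x,[[-.022,-.067,.076],[.022,-.067,.076],[-.022,-.067,.066],[-.015,.067,.128]]))*800/560).round().tolist())
# jar pose by contour of lid in wrist
Rt=rot(o["tool_rot"]); p=np.array(o["eef_pos"])
Q=[]
A=np.array([JA]); u=np.cross(JA,[0,1,0]);u/=np.linalg.norm(u); w=np.cross(JA,u)
b=cv2.imread("pics/w8raw.png")
for q,h in((.024,.05),(.024,.038),(.028,.037),(.028,.027)):
    for t in np.linspace(0,6.28,80): Q.append(JP+JA*h+q*(np.cos(t)*u+np.sin(t)*w))
pp=proj(C,p+Rt.apply(Q)); 
for k in range(4): print("jar ring",(np.r_[pp[k*80:k*80+80].min(0),pp[k*80:k*80+80].max(0)]*800/560).round())
```

```text
[ 0.52536377  0.16977153 -0.1054403 ] [[1.0, 1.9], [-0.4, -2.0], [-1.0, 0.0], [1.0, 0.0], [0.1, 0.0], [2.2, 0.0], [-0.3, 0.0], [-0.1, 0.0], [-1.9, 0.0], [-0.7, 0.0]]
ends [[399.0, 259.0], [455.0, 261.0], [399.0, 254.0], [413.0, 75.0]]
jar ring [309. 255. 511. 351.]
jar ring [313. 292. 505. 399.]
jar ring [297. 288. 521. 416.]
jar ring [301. 316. 517. 451.]
```

```bash
cat >> h.py <<'E'
MILL=np.array([.5254,.1698,0]); YAW=-.1054; RM=R.from_euler("z",YAW); JP=np.array([-.035,-.001,.002])
RF=toolR(np.pi/2+YAW,np.radians(100.35))
def jar(o):
    Rt=rot(o["tool_rot"]); p=RM.inv().apply(np.array(o["eef_pos"])+Rt.apply(JP)-MILL-[0,0,.097]); a=RM.inv().apply(Rt.apply(JA)); return (p*1000).round(1),a.round(3)
def tgt(dz,dy=0): return MILL+RM.apply([0,dy,.097+dz])-RF.apply(JP)
E
python3 - <<'E'
from h import *
o=status.get_obs(); print(jar(o)); plan(tgt(.09),RF,6)
E
```

```text
(array([-10.9, -23.2, 214.4]), array([-0.015,  1.   , -0.003]))
n 6 t 9.75 need 3.3
[[1.96, 0.24, -0.76], [1.97, 0.24, -0.76], [1.97, 0.23, -0.76], [1.97, 0.22, -0.76], [1.97, 0.21, -0.76], [1.97, 0.2, -0.76]] 
 [[0.004, 0.001, 0.003], [0.004, 0.001, 0.003], [0.004, 0.001, 0.003], [0.004, 0.001, 0.003], [0.004, 0.001, 0.003], [0.004, 0.001, 0.003]]
```

apply_moves(travel=[[2.0,0.25,-0.8],[2.0,0.25,-0.8],[2.0,0.25,-0.8],[2.0,0.2,-0.7],[2.0,0.2,-0.7],[1.4,0.1,-0.5],[0,0,0],[0,0,0]], turn=[[0.004,0,0.003],[0.004,0,0.003],[0.004,0,0.003],[0.004,0,0.003],[0.004,0,0.003],[0.004,0,0.003],[0,0,0],[0,0,0]], grip=[1,1,1,1,1,1,1,1])

```text
t: 10.42
eef_pos: [0.5315, 0.1466, 0.1527]
tool_rot: [-0.508, -0.482, -0.417, 0.579]
contact_force: [1.0, 0.0, -5.9]
gripper_width: 0.591
```

Run:
```python
from h import *
o=status.get_obs(); print(jar(o),o["contact_force"]); plan(tgt(.03),RF,5)
```

```text
(array([  7.5, -17.8,  90.5]), array([ 0.036,  0.999, -0.008])) [ 0.98341798  0.04025795 -5.86807821]
n 5 t 10.4167 need 1.7
[[1.12, -0.17, -0.58], [1.12, -0.17, -0.58], [1.12, -0.16, -0.58], [1.12, -0.16, -0.58], [1.13, -0.15, -0.57]] 
 [[-0.006, 0.002, -0.0], [-0.006, 0.002, -0.0], [-0.006, 0.002, -0.0], [-0.006, 0.002, -0.0], [-0.006, 0.002, -0.0]]
```

apply_moves(travel=[[0.3,-0.25,-0.6],[0.3,-0.25,-0.6],[0.2,-0.2,-0.5],[0,0,0],[0,0,0]], turn=[[-0.01,0,0],[-0.01,0,0],[-0.01,0,0],[0,0,0],[0,0,0]], grip=[1,1,1,1,1])

```text
t: 10.83
eef_pos: [0.5287, 0.1621, 0.1444]
tool_rot: [-0.515, -0.476, -0.425, 0.572]
contact_force: [0.3, -0.5, -7.0]
gripper_width: 0.59
```

Run:
```python
from h import *
o=status.get_obs(); print(jar(o),o["contact_force"]); plan(tgt(.03),RF,5)
im=eyes.read_camera("wrist"); C=cam("wrist",o); b=im[:,:,::-1].copy()
P=[[.075,.067,.128],[-.075,.067,.108],[-.012,.067,.066],[.012,.067,.066],[-.012,0,.066],[.012,0,.066],[-.052,-.067,.02],[.052,-.067,.02]]
for q in proj(C,MILL+RM.apply(P)): 
    if abs(q).max()<900: cv2.circle(b,tuple(np.round(q).astype(int)),2,(0,0,255),-1)
Rt=rot(o["tool_rot"]); u=np.cross(JA,[0,1,0]);u/=np.linalg.norm(u); w=np.cross(JA,u)
for qq,h in((.024,.05),(.028,.037),(.028,.027)):
    for q in proj(C,np.array(o["eef_pos"])+Rt.apply([JP+JA*h+qq*(np.cos(t)*u+np.sin(t)*w) for t in np.linspace(0,6.28,50)])): cv2.circle(b,tuple(np.round(q).astype(int)),1,(0,255,0),-1)
cv2.imwrite("pics/w9.png",cv2.resize(b,(800,600)))
```

```text
(array([ 2.9, -2.8, 82.1]), array([ 0.008,  1.   , -0.007])) [ 0.26917463 -0.52568578 -6.99913486]
n 5 t 10.8333 need 1.4
[[1.01, -0.07, -0.25], [1.01, -0.07, -0.25], [1.01, -0.06, -0.25], [1.01, -0.06, -0.25], [1.02, -0.06, -0.25]] 
 [[-0.001, 0.001, -0.001], [-0.001, 0.001, -0.001], [-0.001, 0.001, -0.001], [-0.001, 0.001, -0.001], [-0.001, 0.001, -0.001]]
```

View pics/w9.png

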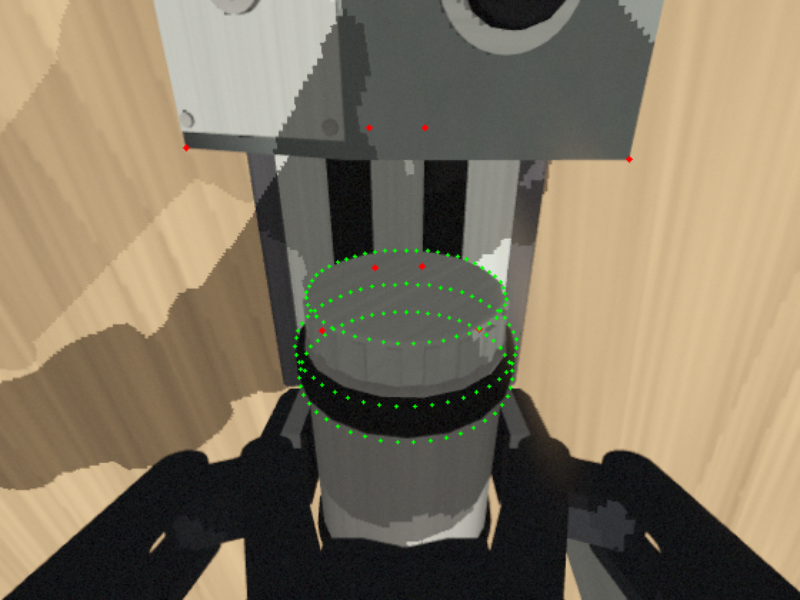

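The jar model (green) and mill corners (red) match the picture: lid at (406,297), roller inner edges at 372 and 423. Descending.

apply_moves(travel=[[1.3,-0.08,-0.3],[1.3,-0.08,-0.3],[1.3,-0.06,-0.3],[1.3,-0.06,-0.3],[0.9,0,-0.2],[0,0,0],[0,0,0]], turn=[[0,0,0],[0,0,0],[0,0,0],[0,0,0],[0,0,0],[0,0,0],[0,0,0]], grip=[1,1,1,1,1,1,1])

```text
t: 11.47
eef_pos: [0.526, 0.165, 0.0751]
tool_rot: [-0.516, -0.476, -0.425, 0.572]
contact_force: [0.6, -0.7, -6.0]
gripper_width: 0.59
```

Run:
```python
from h import *
o=status.get_obs(); print(jar(o),o["contact_force"]); plan(tgt(.004),RF,3)
```

```text
(array([-0. , -0.2, 12.9]), array([ 0.008,  1.   , -0.007])) [ 0.61690652 -0.65062293 -6.0380955 ]
n 3 t 11.4667 need 1
[[0.29, -0.01, -0.07], [0.29, -0.0, -0.07], [0.29, -0.0, -0.07]] 
 [[-0.001, 0.002, -0.002], [-0.001, 0.002, -0.002], [-0.001, 0.002, -0.002]]
```

Perfectly centred. I'll lower slowly with force checks.

apply_moves(travel=[[0.3,0,-0.07],[0.3,0,-0.07],[0.2,0,-0.05],[0,0,0]], turn=[[0,0,0],[0,0,0],[0,0,0],[0,0,0]], grip=[1,1,1,1])

```text
t: 11.8
eef_pos: [0.527, 0.1656, 0.067]
tool_rot: [-0.516, -0.477, -0.424, 0.572]
contact_force: [0.2, -0.2, -6.3]
gripper_width: 0.587
```

apply_moves(travel=[[0.2,0,-0.05],[0,0,0]], turn=[[0,0,0],[0,0,0]], grip=[1,1])

```text
t: 11.97
eef_pos: [0.5276, 0.1659, 0.0653]
tool_rot: [-0.516, -0.477, -0.424, 0.571]
contact_force: [-0.0, 0.6, -5.7]
gripper_width: 0.591
```

Run:
```python
from h import *
o=status.get_obs(); print(jar(o),o["contact_force"],o["torque"])
```

```text
(array([1.3, 0.8, 3.1]), array([ 0.008,  1.   , -0.005])) [-0.02606203  0.60347348 -5.67382687] [ 0.41059    -0.01218723 -0.01762783]
```

apply_moves(travel=[[0.2,-0.1,-0.05],[0,0,0]], turn=[[0,0,0],[0,0,0]], grip=[1,1])

```text
t: 12.13
eef_pos: [0.5269, 0.1663, 0.0635]
tool_rot: [-0.516, -0.478, -0.424, 0.571]
contact_force: [-0.3, 0.5, -6.8]
gripper_width: 0.587
```

apply_moves(travel=[[0.2,0,-0.05],[0,0,0]], turn=[[0,0,0],[0,0,0]], grip=[1,1])

```text
t: 12.3
eef_pos: [0.5273, 0.1664, 0.0627]
tool_rot: [-0.516, -0.478, -0.423, 0.571]
contact_force: [-1.5, -0.5, -2.5]
gripper_width: 0.593
```

Run:
```python
from h import *
o=status.get_obs(); print(jar(o),o["contact_force"],o["torque"])
```

```text
(array([0.9, 1.4, 0.5]), array([ 0.009,  1.   , -0.006])) [-1.5312062  -0.46481337 -2.46116005] [ 0.13885852  0.3539058  -0.01577836]
```

Contact shows at the expected height. I'll press slightly, then open slowly.

apply_moves(travel=[[0.12,0,0],[0,0,0]], turn=[[0,0,0],[0,0,0]], grip=[1,1])

```text
t: 12.47
eef_pos: [0.5274, 0.1663, 0.0628]
tool_rot: [-0.516, -0.478, -0.423, 0.571]
contact_force: [-2.7, -0.5, -2.4]
gripper_width: 0.59
```

apply_moves(travel=[[0,0,0],[0,0,0],[0,0,0],[0,0,0],[0,0,0],[0,0,0]], turn=[[0,0,0],[0,0,0],[0,0,0],[0,0,0],[0,0,0],[0,0,0]], grip=[0.38,0.34,0.3,0.2,0.1,0], newtons=20)

```text
t: 12.97
eef_pos: [0.5299, 0.1676, 0.0641]
tool_rot: [-0.517, -0.48, -0.422, 0.569]
contact_force: [-0.2, 0.5, -0.4]
gripper_width: 0.999
```

Run:
```python
from h import *
o=status.get_obs(); print(jar(o),o["contact_force"],o["gripper_width"])
im=eyes.read_camera("wrist"); C=cam("wrist",o); b=im[:,:,::-1].copy()
u=np.array([1,0,0]);w=np.array([0,0,1])
for dy in (0,):
  for qq,h in((.024,.05),(.028,.037),(.028,.027)):
    for q in proj(C,MILL+RM.apply([[qq*np.cos(t),h+dy,.097+qq*np.sin(t)] for t in np.linspace(0,6.28,50)])): cv2.circle(b,tuple(np.round(q).astype(int)),1,(0,255,0),-1)
cv2.imwrite("pics/w10.png",b)
```

```text
(array([3.2, 2.7, 1.8]), array([ 0.008,  1.   , -0.003])) [-0.22558869  0.50617289 -0.44338642] 0.9990304112691897
```

View pics/w10.png

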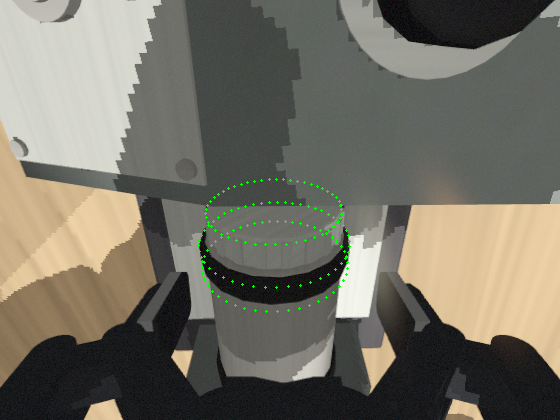

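The jar rests on both rollers with the fingers fully open; the tyre matches the bay model within about 2 mm. The fingers straddle it freely, so I'll rise straight up.

apply_moves(travel=[[-1.0,-0.25,0.2],[-1.5,0,0.3],[-2.5,0,0.5],[-2.5,0,0.5],[-2.5,0,0.5],[-1.5,0,0.3],[0,0,0]], turn=[[0,0,0],[0,0,0],[0,0,0],[0,0,0],[0,0,0],[0,0,0],[0,0,0]], grip=[0,0,0,0,0,0,0])

```text
t: 13.6
eef_pos: [0.523, 0.1666, 0.1889]
tool_rot: [-0.517, -0.478, -0.424, 0.57]
contact_force: [0.2, -0.3, -0.8]
gripper_width: 1.0
```

```bash
cat >> h.py <<'E'
RV=toolR(np.pi/2+YAW,np.pi/2)
def mpos(o): # fingertip (shut) in mill frame, mm
    Rt=rot(o["tool_rot"]); return (RM.inv().apply(np.array(o["eef_pos"])+Rt.apply([-.016,0,0])-MILL)*1000).round(1)
def tipt(x,y,z): return MILL+RM.apply([x,y,z])-RV.apply([-.016,0,0])
E
python3 - <<'E'
from jarfit import *
o=status.get_obs(); print(mpos(o),o["contact_force"],np.round(o["q"],2))
for n in("top","wrist"):
    eyes.read_camera(n)
    for t in ("jar_center","toggle_tip","toggle"):
        try:
            for m in eyes.masks_of(t,n)[:2]: print(n,t,m["score"],np.round(m["rect"],1))
        except Exception as e: print(e)
C=cam("wrist",status.get_obs())
pp=[proj(C,MILL+RM.apply([[q*np.cos(t),h,.097+q*np.sin(t)] for t in np.linspace(0,6.28,50) for q,h in((.024,.05),(.028,.037),(.028,-.037),(.026,-.05))]))][0]; print("model rect",pp.min(0),pp.max(0))
plan(tipt(-.1,.117,.19),RV)
E
```

```text
[ -2.2  -0.5 204.6] [ 0.21259231 -0.30460136 -0.77985736] [-0.11  0.4  -0.53  1.81  0.38  1.12 -0.91]
top jar_center 0.6 [231.  205.2 255.  223. ]
wrist jar_center 0.93 [252.1 108.  335.4 257.3]
wrist toggle_tip 0.63 [163.9   0.  195.7   7.9]
wrist toggle_tip 0.51 [255.1 339.  297.2 384. ]
wrist toggle 0.53 [165.9   0.  198.4   3.5]
model rect [248.99320059 108.9459156 ] [330.49114848 259.64884854]
n 5 t 14.0 need 4.1
[[-0.27, -1.93, -2.43], [-0.18, -1.93, -2.44], [-0.09, -1.93, -2.44], [0.01, -1.92, -2.45], [0.1, -1.92, -2.44]] 
 [[-0.0, 0.038, -0.001], [-0.0, 0.038, -0.001], [-0.0, 0.038, -0.001], [-0.0, 0.038, -0.001], [-0.0, 0.038, -0.001]]
```

The jar's mask matches the bay model within 5 px, so it's in place. Now for the toggle: I'll go to a hover in front of the panel with the fingers shut.

apply_moves(travel=[[-0.2,-1.9,-2.4],[-0.1,-1.9,-2.4],[0,-1.9,-2.4],[0,-1.9,-2.4],[0,-1.3,-1.8],[0,0,0],[0,0,0],[0,0,0]], turn=[[0,0.038,0],[0,0.038,0],[0,0.038,0],[0,0.038,0],[0,0.02,0],[0,0,0],[0,0,0],[0,0,0]], grip=[1,1,1,1,1,1,1,1])

```text
t: 14.67
eef_pos: [0.4404, 0.2903, 0.1676]
tool_rot: [-0.474, -0.522, -0.469, 0.531]
contact_force: [-0.4, -0.2, 0.9]
gripper_width: 0.002
```

Run:
```python
from jarfit import *
o=status.get_obs(); print(mpos(o),o["gripper_width"],rot(o["tool_rot"]).as_matrix().round(3).tolist(),np.round(o["q"],2))
im=eyes.read_camera("wrist"); cv2.imwrite("pics/w11.png",im[:,:,::-1]); C=cam("wrist",o)
for t in ("toggle_tip","speed_dial"):
    for m in eyes.masks_of(t,"wrist")[:2]: print(t,m["score"],np.round(m["rect"],1))
print(proj(C,MILL+RM.apply([[-.057,.117,.139],[-.045,.117,.143],[-.045,.117,.122],[-.075,.167,.108],[-.075,.067,.108]])).round())
plan(tipt(-.1,.117,.16),RV)
```

```text
[-97.2 111.1 183.6] 0.0019593037619079034 [[-0.004, 0.994, -0.109], [-0.013, -0.109, -0.994], [-1.0, -0.003, 0.014]] [-0.2   0.37 -0.62  1.92  0.27  0.95 -1.06]
toggle_tip 0.58 [345.1 219.6 368.2 241.5]
speed_dial 0.63 [307.3 126.7 558.9 351.5]
[[352. 231.]
 [374. 233.]
 [366. 220.]
 [320. 139.]
 [315. 277.]]
n 1 t 14.8167 need 1
[[2.36, -0.37, -0.71]] 
 [[-0.006, 0.014, 0.002]]
```

The toggle mask (345-368, 220-241) agrees with the model: tip (352,231), pivot (366,220). I'll lower in front of the bat.

apply_moves(travel=[[1.3,0,-0.2],[1.3,0,-0.2],[1.3,0,-0.2],[1.2,0,0],[0,0,0],[0,0,0]], turn=[[-0.003,0.007,0],[-0.003,0.007,0],[0,0,0],[0,0,0],[0,0,0],[0,0,0]], grip=[1,1,1,1,1,1])

```text
t: 15.32
eef_pos: [0.4459, 0.2923, 0.1141]
tool_rot: [-0.471, -0.527, -0.471, 0.528]
contact_force: [0.3, 0.8, -0.0]
gripper_width: -0.002
```

Run:
```python
from jarfit import *
o=status.get_obs(); print(mpos(o),o["contact_force"],rot(o["tool_rot"]).as_matrix().round(3).tolist())
im=eyes.read_camera("wrist"); cv2.imwrite("pics/w12.png",im[:,:,::-1]); C=cam("wrist",o)
for t in ("toggle_tip",):
    for m in eyes.masks_of(t,"wrist")[:2]: print(t,m["score"],np.round(m["rect"],1))
print(proj(C,MILL+RM.apply([[-.057,.117,.139],[-.045,.117,.143],[-.045,.117,.122]])).round())
```

```text
[-91.9 113.5 130.1] [ 0.30871316  0.79688234 -0.0069463 ] [[-0.0, 0.994, -0.113], [-0.001, -0.113, -0.994], [-1.0, 0.0, 0.001]]
[[364. 282.]
 [393. 286.]
 [380. 263.]]
```

View pics/w12.png

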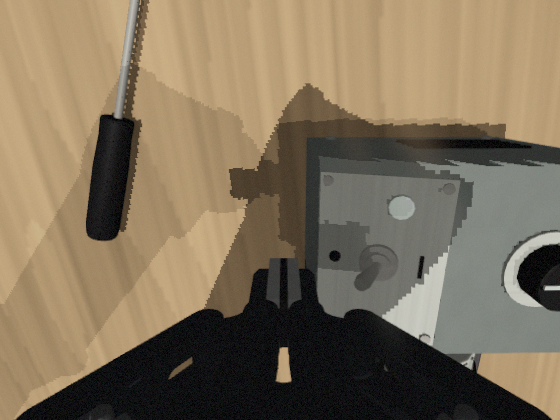

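The bat shows with pivot (378,263) and tip (364,282), exactly as the model has it. The shut fingers are about 16 mm to its robot side. Pushing in +x.

apply_moves(travel=[[0,0.6,-0.15],[0,0.6,-0.1],[0,0,0]], turn=[[0,0,0],[0,0,0],[0,0,0]], grip=[1,1,1])

```text
t: 15.67
eef_pos: [0.4602, 0.2943, 0.1162]
tool_rot: [0.472, 0.528, 0.471, -0.526]
contact_force: [0.5, -0.1, 0.3]
gripper_width: -0.002
```

apply_moves(travel=[[0,0.4,0],[0,0.4,0],[0,0,0]], turn=[[0,0,0],[0,0,0],[0,0,0]], grip=[1,1,1])

```text
t: 15.92
eef_pos: [0.4668, 0.2944, 0.1171]
tool_rot: [0.471, 0.527, 0.472, -0.527]
contact_force: [-2.0, -0.7, -0.4]
gripper_width: -0.002
```

```bash
cat > tg.py <<'E'
from jarfit import *
o=status.get_obs(); print(mpos(o),o["contact_force"],o["t"])
im=eyes.read_camera("wrist"); cv2.imwrite(f"pics/t{o['t']:.1f}.png",im[:,:,::-1]); C=cam("wrist",o)
for m in eyes.masks_of("toggle_tip","wrist")[:2]: print(m["score"],np.round(m["rect"],1))
print("off,on,pivot",proj(C,MILL+RM.apply([[-.057,.117,.139],[-.045,.117,.143],[-.045,.117,.122]])).round().tolist())
E
python3 tg.py
```

```text
[-71.4 117.7 133.1] [-1.98529027 -0.67999236 -0.40713154] 15.9167
0.68 [313.1 268.3 340.  297.8]
off,on,pivot [[317.0, 287.0], [344.0, 291.0], [337.0, 268.0]]
```

apply_moves(travel=[[0.1,0.5,0],[0,0.4,0],[0,0,0]], turn=[[0,0,0],[0,0,0],[0,0,0]], grip=[1,1,1])

```text
t: 16.27
eef_pos: [0.4751, 0.2937, 0.1159]
tool_rot: [0.471, 0.527, 0.472, -0.527]
contact_force: [-2.7, 0.8, 1.2]
gripper_width: 0.003
```

```bash
python3 tg.py
```

```text
[-63.1 117.9 131.9] [-2.71176436  0.75795542  1.15018916] 16.2667
0.92 [312.3 269.7 330.3 304. ]
off,on,pivot [[299.0, 289.0], [326.0, 293.0], [321.0, 270.0]]
```

apply_moves(travel=[[0,0.3,0],[0,0,0]], turn=[[0,0,0],[0,0,0]], grip=[1,1])

```text
t: 16.53
eef_pos: [0.4747, 0.2937, 0.1157]
tool_rot: [-0.471, -0.525, -0.473, 0.528]
contact_force: [-0.4, -0.3, 1.6]
gripper_width: -0.0
```

```bash
python3 tg.py
```

```text
[-63.3 117.9 131.7] [-0.35883233 -0.2655013   1.64010557] 16.5333
0.95 [313.  268.9 332.3 305.5]
off,on,pivot [[299.0, 289.0], [327.0, 294.0], [322.0, 271.0]]
```

apply_moves(travel=[[0,-1.0,0],[0,-1.0,0],[-1.0,-0.5,0],[-2.0,0,0],[-2.0,0,0],[0,0,0]], turn=[[0,0,0],[0,0,0],[0,0,0],[0,0,0],[0,0,0],[0,0,0]], grip=[1,1,1,1,1,1])

```text
t: 17.13
eef_pos: [0.4484, 0.2959, 0.1687]
tool_rot: [-0.472, -0.526, -0.472, 0.527]
contact_force: [0.2, 0.8, 0.2]
gripper_width: 0.002
```

```bash
python3 tg.py
python3 - <<'E'
from h import *
import numpy as np
o=status.get_obs(); im=eyes.read_camera("wrist"); C=cam("wrist",o)
m=eyes.masks_of("toggle_tip","wrist")[0]["region"]; ys,xs=np.nonzero(m)
K=[xs[ys>np.quantile(ys,.8)].mean(),ys[ys>np.quantile(ys,.8)].mean()]; print("tip part",K)
for th in(-36,-20,-10,0,1):
    a=np.radians(th); print(th,proj(C,MILL+RM.apply([[-.045+.021*np.sin(a),.117,.122+.021*np.cos(a)]])).round().tolist())
E
```

```text
[-89.9 117.3 184.7] [0.15824541 0.79632262 0.17923845] 17.1333
0.75 [348.7 225.8 362.1 250.3]
0.38 [302.1 135.1 560.  349.9]
off,on,pivot [[339.0, 240.0], [360.0, 243.0], [353.0, 230.0]]
tip part [np.float64(359.5), np.float64(246.44444444444446)]
-36 [[341.0, 240.0]]
-20 [[350.0, 242.0]]
-10 [[356.0, 243.0]]
0 [[363.0, 243.0]]
1 [[363.0, 243.0]]
```

The bat's tip is now at column 359.5: on is predicted at 360-363, off at 339-341. I'll make a last check of the jar and bystanders, then hand in.

Run:
```python
from jarfit import *
P=MILL+RM.apply([[q*np.cos(t),h,.097+q*np.sin(t)] for t in np.linspace(0,6.28,50) for q,h in((.024,.05),(.028,.037),(.028,-.037),(.026,-.05))])
ok=False
for n in("scene","top"):
    eyes.read_camera(n); 
    for t in("jar_center","glass_jar","spray_can","nut_tray","screwdriver"):
        for m in eyes.masks_of(t,n)[:1]: print(n,t,round(m["score"],2),np.round(m["rect"]))
    p=proj(cam(n),P); print("model",np.r_[p.min(0),p.max(0)].round())
o=status.get_obs(); print(o["contact_force"],o["t"])
print(bot.hand_in())
```

```text
scene jar_center 0.94 [307. 227. 343. 259.]
scene glass_jar 0.81 [233. 181. 256. 206.]
scene spray_can 0.6 [191. 206. 216. 251.]
scene nut_tray 0.96 [197. 118. 239. 159.]
scene screwdriver 0.56 [392. 217. 419. 242.]
model [304. 224. 343. 258.]
top jar_center 0.92 [220. 204. 257. 225.]
top glass_jar 0.89 [330. 221. 358. 246.]
top spray_can 0.72 [336. 147. 357. 180.]
top nut_tray 0.97 [401. 265. 438. 312.]
model [217. 202. 255. 223.]
[-0.12779444 -0.28314978  0.93582423] 17.9333
the job is handed in; nothing more can be done
None
```

I laid the jar on the two rollers, let go of it there, flipped the toggle to on, and handed the job in at 17.9 s. The hand-in gave no verdict, so this rests on my own last checks.

- **First grip:** the first attempt shut in front of the jar, because the real fingertips sit about 35 mm behind where the reported TCP puts them. The jar stayed upright. I backed off, went deeper and gripped it on the bare steel.
- **Jar:** the scene, top and wrist views agree with the jar's model pose in the bay to within about 5 px. The fingers were fully open, and the force was near zero after release.
- **Toggle:** the bat's tip is seen at pixel column 359.5, where on would be about 360–363 and off about 339–341. The measured angle looked about 5° short of fully on. I took it as on, because it is well past centre and the switch snaps.
- **Bystanders:** the glass jar, spray can and tray show where they were at the start, within a few pixels. The screwdriver was only partly visible in the scene view (score 0.56) and not picked up in the final top view. In my last viewed wrist picture it was lying clear of the arm; I never touched it.
- **Robot:** at the end it stood clear of everything.

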